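Uncap the label-check camera and open its aperture ring

ROBOT

A 6-joint arm with a two-finger parallel gripper is mounted at the origin on the work surface. World frame = base frame: x ahead of the robot, y to its left, z up, the work surface at z = 0. Lengths are in mm, angles in degrees, forces in N, time in s.
With the tool pointing down it reaches from about 275 to 750 mm from the base axis. Payload 10.2 kg.
Tool frame: the origin (TCP) lies between the finger pads; the fingertips stand 11 mm ahead of it and the grasp point (between the pads) lies 8 mm behind it; z points along the fingers, y is the line along which they close (so a half turn about z gives the same grasp; the last joint's range is limited). The gripper opens to 88 mm and grips with 3 to 60 N. Pads are 18 mm wide; open, the fingers measure 123 mm over their backs; the gripper's body (75 mm by 187 mm) begins 45 mm behind the grasp point.
Start: joints at [51.314, 17.928, 85.812, -0, 76.261, -12.8], TCP at [229.221, 472.323, 249.72] pointing down, gripper open.
Joint ranges: [-168.41, 168.41], [-55.51, 124.54], [10.69, 146.95], [-70.63, 250.63], [1, 178], [-165.06, 165.06]. Speed limits (degrees/s): [136.94, 136.94, 172.46, 180, 180, 180].

INTERFACE

Orientations are given as a 3x3 rotation matrix whose columns are the frame's x, y, z axes.
In Python, from station import telemetry, eyes, finish_job gives the robot as it stands. The module is installed in compiled form; this text tells all that it offers.
- The arm moves only by the tool jog_arm, never from a script. Its argument "rows" is a list of rows, each an object with "slide": the shift along the tool's x, y, z in shares of 0.8 m (1.0 is 0.8 m), a list of three; "turn": the turn, a rotation vector about the tool's x, y, z in parts of the range, where 1.0 means 180 degrees, a list of three; "jaw": the closure, from 0 (fully open) to 1 (shut). In form: [{"slide": [dx, dy, dz], "turn": [wx, wy, wz], "jaw": jaw}, ...]. A call has 1 to 12 rows; each row is the pose to reach, as a shift and turn from the pose commanded when the call began, along the tool's axes at that moment; what a row does not reach only later rows make up. A row lasts 1/8 s, in which the tool goes at most 62.5 mm and 10.7 degrees, less where a joint would pass 70% of its speed; a pose out of reach is approached as far as the arm can. A shift or turn number past 1, either way, is cut back to 1. A call with a gripper value outside its range is refused whole. The fingers move at their own pace and stop on an object; the grip force is fixed at half the most. Time passes only in rows, so rows that repeat a pose let the fingers close. It gives the time, the measured TCP pose, the force, the opening and the grip force at its end, in the units of the state.
- telemetry.get_obs(): the state, without advancing time (a new reading comes with each control period).
- eyes.capture(name): name is "side" or "top"; returns a dict with "image" (480x640x3 uint8, blue, green, red), "camera_matrix" (3x3 intrinsics, pixels), "rvec" (rotation vector, rad) and "tvec" (3), from world to camera coordinates, as OpenCV has them. Camera axes: x right, y down, z forward; pixel columns grow to the right and rows downward; lengths in mm; the calibration is good to about 2 mm. A picture is of the moment at which its call begins. There is no depth.
- finish_job(): hands the job in; it is judged then, once.
The state is a dict: "time_s": time; "qpos": joint angles; "qvel": joint speeds; "tau": joint torques, N m; "ee_pos": TCP position; "tcp_rot": TCP orientation; "wrist_force": force on the tool from outside, world axes, zero at the start; "moment": the same for the moment, N m; "finger_gap": finger opening in mm; "finger_force": force on a finger pad.
Only numpy, scipy, OpenCV 4.12 (cv2) and the standard library are available. Lean on these libraries where they do the work, as an engineer would, in place of code of your own. Each camera call takes 0.05 s, during which the arm holds its last target. There are 200 camera calls.

TASK

Take the blue dust cap off the upward-looking label camera and set it down in the white tray. Then grip the slim silver aperture ring lightly and turn it anticlockwise (seen from above), without touching the black rings above and below it, until it comes up against its stop; snug it there with a light twist of about 0.3 N m, hold that for half a second and let go, never straining the camera's rubber mount beyond that. Leave the soap bars and the card bundle where they are.

Things in the scene. Friction and masses are not known exactly. Their poses are not given: they have to be found in the camera images.
- stand: Fixed camera stand: dark steel plate 120 x 120 x 12 mm with a grey clamp collar (84 mm across, top 42 mm above the table). Origin: centre of the plate's underside, on the vertical lens axis; z up.
- head: Black camera, lens pointing straight up, in a rubber-cushioned mount that lets the whole head twist about the lens axis like a spring, 6 N m per rad (0.3 N m moves the white index mark 1.65 mm), and return when let go. Too little twist (under 0.2 N m) does not snug the ring; over 0.45 N m strains the mount. Origin on the lens axis at table height, z up; at rest x points to the white mark.
- ring_center (a point): Centre of the silver knurled aperture ring, on the lens axis, halfway up the ring (94 mm above the table). The ring is 60 mm in outside diameter and 8 mm tall, from 90 to 98 mm above the table. Grip it across its diameter, at any yaw, with 12 to 20 N: less slips, over 30 N is rough.
- ring (a joint): Turn of the silver ring relative to the head, rad, growing anticlockwise seen from above; 0 when the red mark is in line with the white mark. It turns against a steady friction of about 0.10 N m and stays where it is left. The anticlockwise stop is hard and not marked: it lies somewhere between 1.0 and 1.5 rad and must be felt.
- ring_mark (a point): Red mark on the ring's top face, 27 mm from the lens axis.
- index_mark (a point): White index mark on top of the lower fixed ring, 33 mm from the lens axis. It moves with the head.
- cap: Loose blue dust cap, about 30 g: a shell 56 mm across and 12 mm tall with an 8 mm deep skirt over the upper ring (1.5 mm play all round), topped by a grip bar 36 mm long (cap x), 12 mm wide (cap y) and 18 mm tall. Origin: centre of the skirt's lower rim; at the start this is 106 mm above the table. Lift it straight up.
- cap_grip (a point): Centre of the cap's grip bar, 21 mm above the cap's origin.
- tray: Fixed open white tray, 130 mm (its x) x 110 mm (its y) x 25 mm tall, walls and floor 4 mm thick. Origin: centre of its underside.
- soap_a: Loose wrapped soap bar, 55 x 80 x 28 mm, origin under its centre. Leave alone.
- soap_b: Another loose wrapped soap bar, 55 x 80 x 28 mm, origin under its centre. Leave alone.
- cards: Loose bundle of white cards with a red band, 60 x 90 x 24 mm, origin under its centre. Leave alone.
- lower_ring (a point): Fixed black ring below the silver ring: 72 mm diameter, 75 to 87 mm above the table, so it juts 6 mm out beyond the silver ring, 3 mm below it. Not to be touched. This point: centre of its top face.
- upper_ring (a point): Fixed black ring with the front glass, above the silver ring: 48 mm diameter, 100 to 114 mm above the table, so it stands 6 mm in from the silver ring's rim. Not to be touched. This point: centre of its top face.
Mind the look-alikes: they are no part of the job. Of the things that look like the stand, the smaller one is meant. Several things have the shape of the tray; the one meant has the colours described above.

How it is judged (in metres and radians):
On the way, in this order (a step that is already met when the one before it is completed fails the run):
1. the cap lies in the tray, let go (x of cap in the frame of tray between -0.055 and 0.055 m and y of cap in the frame of tray between -0.045 and 0.045 m and height (world z) of cap below 0.035 m and contact force between the fingers and cap below 0.1 N and linear speed of cap below 0.05 m/s), for 0.2 s.
2. the ring is snugged against its anticlockwise stop: within 0.05 rad of it, with at least 0.2 N m on it (index mark shifted over 1.1 mm) (value of joint ring above 1.25 rad and distance of index_mark from where it was at the start of the episode between 0.0011 and 0.0025 m), for 0.3 s.
At the end, for the whole second after the job is handed in: The silver ring stands within 0.05 rad of its anticlockwise stop and is let go, the head has sprung back to rest (index mark within 0.8 mm of where it began), and the cap lies at rest inside the tray (value of joint ring above 1.25 rad and velocity of joint ring below 0.05 rad/s and contact force between the fingers and head below 0.1 N and distance of index_mark from where it was at the start of the episode below 0.0008 m and x of cap in the frame of tray between -0.055 and 0.055 m and y of cap in the frame of tray between -0.045 and 0.045 m and height (world z) of cap below 0.035 m and linear speed of cap below 0.03 m/s); the robot touches nothing.
It fails at once if the fixed ring above or below is touched by the robot (over 2 N) (contact force between any of the arm, the fingers and head_c2 above 2 N or contact force between any of the arm, the fingers and head_c3 above 2 N).
It fails at once if the camera mount is strained (over 0.45 N m: index mark shifted over 2.5 mm) (distance of index_mark from where it was at the start of the episode above 0.0025 m).
It fails at once if the camera's ring is gripped or pressed roughly (contact force over 60 N) (contact force between the fingers and head above 60 N).
It fails at once if the cap is dropped or thrown (faster than 0.9 m/s out of the fingers) (linear speed of cap above 0.9 m/s and contact force between the fingers and cap below 0.1 N).
It fails at once if a soap bar or the card bundle is moved over 10 mm (distance of any of soap_a, soap_b, cards from where it was at the start of the episode above 0.01 m).
It also fails if it takes over 72 s, if anything falls off the work surface, if the arm or the gripper's body presses on something with over 40 N, if the wrist force passes 120 N, or if a joint passes its speed limit or range.

## Working session

There is one attempt and no reset: what is moved stays moved. The work goes in short steps, Python scripts to look and compute and a tool call to move; the robot and the scene stay as the last step left them, time stands still between calls to the robot, and variables do not carry over. Pictures are saved under pics/ and viewed, at most 10 in all, crops included, and the job is handed in when it is done.

Besides the shell and the picture viewer there is one more tool, called by a JSON object that holds its "api" and its "payload", one argument or row to a line. jog_arm: Moves the arm, as the interface text tells. Its arguments: {"type":"object","properties":{"rows":{"type":"array","items":{"type":"object","properties":{"slide":{"type":"array","items":{"type":"number"}},"turn":{"type":"array","items":{"type":"number"}},"jaw":{"type":"number"}}}}},"required":["rows"]}

```bash
mkdir -p pics; python3 - <<'E'
from station import telemetry, eyes
import cv2,pickle
o=telemetry.get_obs(); print(o)
d={}
for n in("side","top"):
    c=eyes.capture(n); cv2.imwrite(f"pics/{n}0.png",c["image"]); d[n]=c; print(n,c["camera_matrix"],c["rvec"],c["tvec"])
pickle.dump(d,open("c0.pkl","wb"))
E
```

```text
{'time_s': 0.0, 'qpos': array([ 5.13136481e+01,  1.79579150e+01,  8.58529200e+01,  2.98817680e-04,
        7.62601188e+01, -1.28006913e+01]), 'qvel': array([ 0.03077398,  0.08147329,  0.02548123, -0.006011  ,  0.07420434,
       -0.14521322]), 'tau': array([ 8.26336077e-05, -4.02214944e+01, -2.52268159e+01,  6.94041490e-02,
        3.53111106e-02, -1.14674776e-04]), 'ee_pos': array([229.07519213, 472.13723187, 249.18187082]), 'tcp_rot': array([[-8.99666418e-01,  4.36577292e-01, -7.78010203e-04],
       [ 4.36577896e-01,  8.99665945e-01, -9.63484640e-04],
       [ 2.79313770e-04, -1.20647683e-03, -9.99999233e-01]]), 'wrist_force': array([ 0.08758601, -0.93816611,  0.46034894]), 'moment': array([-0.04277962,  0.00017184, -0.04124329]), 'finger_force': 0.0, 'finger_gap': 88.24742063630737}
side [[560.15649519   0.         315.06377707]
 [  0.         560.15649519 233.33370614]
 [  0.           0.           1.        ]] [ 2.33145785 -0.02222623  0.03509479] [-556.78910133   69.13190249 1311.5067797 ]
top [[587.72930487   0.         322.65807706]
 [  0.         587.72930487 237.18150548]
 [  0.           0.           1.        ]] [ 2.1862889  -2.1722983   0.13687265] [ -28.72710673  542.22653791 1433.55767401]
```

View pics/side0.png

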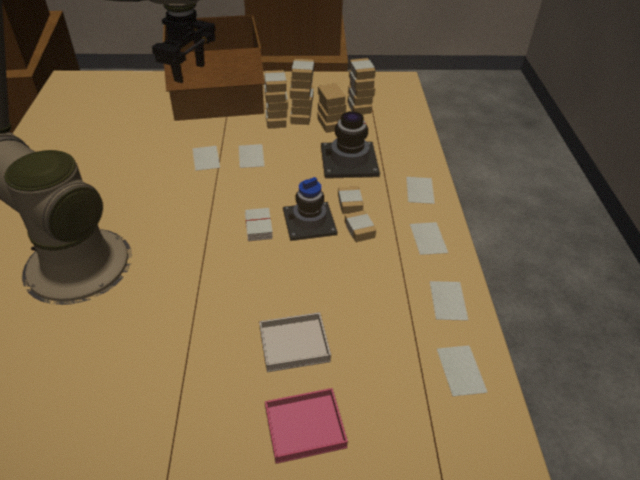

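View pics/top0.png

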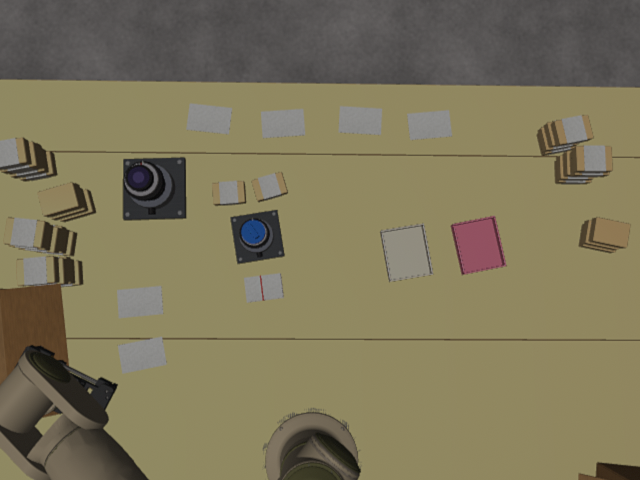

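Stand candidates are the large stand (side 350,145; top 154,188) and the small stand with the blue cap (side 310,205; top 257,236). The small one is meant, because it is the smaller and carries the blue cap. Tray candidates are white (side 295,341; top 406,252) and pink (side 305,424; top 479,245). White is meant. I'll confirm both in one enlarged crop.

```bash
cat > h.py <<'E'
import numpy as np,cv2,pickle
def P(c):
    R,_=cv2.Rodrigues(np.array(c["rvec"],float)); return np.array(c["camera_matrix"])@np.c_[R,np.array(c["tvec"],float).ravel()]
def proj(c,X): 
    return cv2.projectPoints(np.array(X,float).reshape(-1,3),np.array(c["rvec"]),np.array(c["tvec"]),np.array(c["camera_matrix"]),None)[0].reshape(-1,2)
def tri(cs,ct,a,b):
    X=cv2.triangulatePoints(P(cs),P(ct),np.array(a,float).reshape(2,1),np.array(b,float).reshape(2,1)).ravel(); return X[:3]/X[3]
def atz(c,uv,z):
    p=P(c); H=np.c_[p[:,0],p[:,1],p[:,2]*z+p[:,3]]; x=np.linalg.solve(H,[uv[0],uv[1],1]); return x[:2]/x[2]
def blue(im):
    h=cv2.cvtColor(im,cv2.COLOR_BGR2HSV); return cv2.inRange(h,(105,150,60),(128,255,255))
E
python3 - <<'E'
from h import *
d=pickle.load(open("c0.pkl","rb")); s,t=d["side"],d["top"]
def crop(c,x,y,w,h,k): return cv2.resize(c["image"][y:y+h,x:x+w],None,fx=k,fy=k,interpolation=cv2.INTER_CUBIC)
a=crop(s,280,170,64,72,6); b=crop(t,225,205,64,64,6)
img=np.zeros((590,784,3),np.uint8); img[:a.shape[0],:384]=a; img[:384,400:784]=b
e=crop(s,255,310,80,60,2); img[435:555,:160]=e; e=crop(t,376,218,60,70,2); img[435:575,400:520]=e
cv2.imwrite("pics/crop1.png",img)
for n in d:
    m=blue(d[n]["image"]); k,l,st,ce=cv2.connectedComponentsWithStats(m); 
    print(n,[(st[i],ce[i]) for i in range(1,k) if st[i,4]>20])
E
```

```text
side [(array([300, 178,  20,  16, 158], dtype=int32), array([310.06329114, 186.98101266]))]
top [(array([241, 220,  24,  23, 439], dtype=int32), array([252.59908884, 231.04100228]))]
```

View pics/crop1.png

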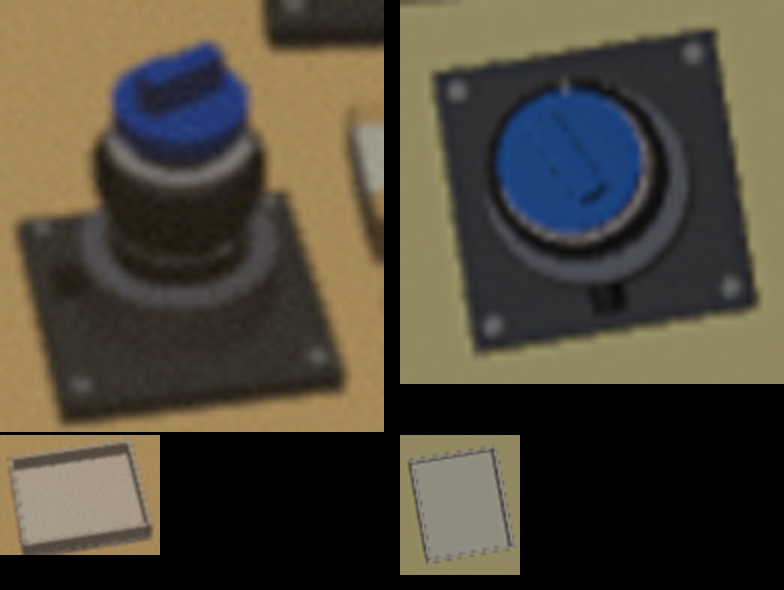

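The crop confirms the small stand, with the blue cap and a silver ring showing just under it, and the white tray with grey walls. Next I'll fit the poses with both views.

```bash
cat > fit.py <<'E'
from h import *
from scipy.optimize import minimize
d=pickle.load(open("c0.pkl","rb")); s,t=d["side"],d["top"]
K=8
def hull(c,X,shape,off):
    p=(proj(c,X)-off+.5)*K; m=np.zeros(shape,np.uint8); cv2.fillConvexPoly(m,cv2.convexHull(p.astype(np.float32)).astype(np.int32),255); return m
a=np.linspace(0,2*np.pi,60); circ=np.c_[28*np.cos(a),28*np.sin(a)]
shell=np.r_[np.c_[circ,0*a],np.c_[circ,0*a+12]]
bar=np.array([[x,y,z] for x in(-18,18) for y in(-6,6) for z in(12,30)],float)
def tf(X,p):
    c_,s_=np.cos(p[3]),np.sin(p[3]); return X@np.array([[c_,s_,0],[-s_,c_,0],[0,0,1]])+p[:3]
offs={"side":np.array([290,168]),"top":np.array([232,210])}
obs={n:blue(d[n]["image"])[offs[n][1]:offs[n][1]+40,offs[n][0]:offs[n][0]+40].astype(float)/255 for n in d}
def cost(p,only=None):
    e=0
    for n in d:
        m=hull(d[n],tf(shell,p),(320,320),offs[n])|hull(d[n],tf(bar,p),(320,320),offs[n])
        m=cv2.resize(m,(40,40),interpolation=cv2.INTER_AREA)/255.
        e+=((m-obs[n])**2).sum()
    return e
c0=tri(s,t,(310,187),(252.6,231)); print("tri",c0)
res=[]
for y in np.radians(np.arange(-90,90,15)):
    r=minimize(cost,[c0[0],c0[1],106,y],method="Nelder-Mead",options=dict(initial_simplex=np.array([[c0[0],c0[1],106,y]]+[[c0[0]+6*(i==0),c0[1]+6*(i==1),106+6*(i==2),y+.25*(i==3)] for i in range(4)])))
    res.append((r.fun,*r.x[:3],np.degrees(r.x[3])))
for r in sorted(res)[:5]: print(np.round(r,2))
# plate and tray
def T(x,y): return ((x-400+.5)/6-.5+225,(y+.5)/6-.5+205)
def S(x,y): return ((x+.5)/6-.5+280,(y+.5)/6-.5+170)
pt=np.array([atz(t,T(*q),12) for q in((433,72),(713,30),(757,305),(477,353))]); ps=np.array([atz(s,S(*q),12) for q in((20,222),(285,195),(340,372),(62,405))])
print("plate top",pt.mean(0),"side",ps.mean(0)); print(np.round(pt)); print(np.round(ps))
# bar edge in top at bar-top z
A,B=atz(t,T(553,110),136),atz(t,T(597,172),136); print("bar edge",A,B,np.degrees(np.arctan2(*(B-A)[::-1])))
A,B=atz(s,S(137,70),136),atz(s,S(208,44),136); print("bar edge side",A,B,np.degrees(np.arctan2(*(B-A)[::-1])))
# tray: outer rim corners
tt=np.array([atz(t,((x-400)/2+376,(y-435)/2+218),25) for x,y in((409,462),(494,449),(512,546),(428,562))])
ts=np.array([atz(s,(x/2+255,(y-435)/2+310),25) for x,y in((10,459),(128,444),(150,528),(23,544))])
print("tray",tt.round(),tt.mean(0),ts.round(),ts.mean(0))
for n,q in(("soapb/cards top",[(229,193),(269,186),(264,288)]),):
    print([atz(t,k,26).round() for k in q])
E
python3 fit.py
```

```text
tri [546.7975743  140.63575608 112.26808531]
[219.04 547.47 140.86 103.53  18.72]
[219.25 547.37 140.88 103.23  19.05]
[219.33 547.41 141.12 103.12  21.03]
[2.2057e+02 5.4744e+02 1.4061e+02 1.0500e+02 4.8000e-01]
[221.14 547.5  141.03 102.    32.42]
plate top [545.41184677 138.90052367] side [545.33045664 136.64066606]
[[594. 208.]
 [613.  91.]
 [497.  71.]
 [477. 187.]]
[[478. 185.]
 [594. 202.]
 [612.  89.]
 [497.  71.]]
bar edge [563.01122507 144.44849504] [539.2162484  127.21066532] -144.07924572434044
bar edge side [528.08999002 132.91297699] [556.65311253 149.52148404] 30.17657898227546
tray [[ 558. -170.]
 [ 575. -277.]
 [ 454. -298.]
 [ 434. -193.]] [ 505.24147014 -234.39128691] [[ 437. -197.]
 [ 560. -179.]
 [ 579. -284.]
 [ 454. -300.]] [ 507.27051225 -239.879971  ]
[array([652., 210.]), array([671., 110.]), array([416., 119.])]
```

```bash
sed -i 's/(105,150,60),(128,255,255)/(100,110,35),(132,255,255)/' h.py; python3 fit.py | head -6; cat >> fit.py <<'E'
r=min(res); p=np.array([*r[1:4],np.radians(r[4])])
out=[]
E8=[(0,4),(1,5),(2,6),(3,7),(0,2),(1,3),(4,6),(5,7),(1,0),(3,2),(5,4),(7,6)]
for n in d:
  for pp in (p,None):
    im=cv2.resize(d[n]["image"][offs[n][1]:offs[n][1]+40,offs[n][0]:offs[n][0]+40],None,fx=7,fy=7,interpolation=cv2.INTER_CUBIC); im=cv2.convertScaleAbs(im,alpha=1.6)
    if pp is not None:
        f=lambda X:((proj(d[n],tf(X,pp))-offs[n]+.5)*7).astype(int)
        q=f(bar)
        for i,j in E8: cv2.line(im,tuple(map(int,q[i])),tuple(map(int,q[j])),(0,255,255),1)
        cv2.polylines(im,[f(shell)[60:]],1,(0,255,0),1)
    out.append(im)
cv2.imwrite("pics/ov.png",np.vstack([np.hstack(out[:2]),np.hstack(out[2:])]))
E
python3 fit.py >/dev/null
```

```text
tri [546.7975743  140.63575608 112.26808531]
[147.01 546.69 140.47 106.66   9.26]
[147.15 546.79 140.59 106.18  17.75]
[147.24 546.8  140.63 106.1   14.61]
[ 1.4731e+02  5.4671e+02  1.4069e+02  1.0743e+02 -4.5000e-01]
[147.81 546.29 140.31 107.78  -1.73]
```

View pics/ov.png

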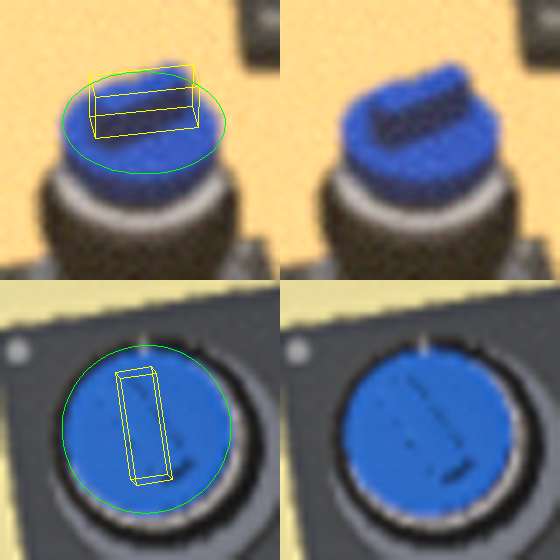

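The rows are not in the units I measure in: shifts go in shares of 0.8 m and turns go in shares of 180 degrees. I convert before sending: -0.4305 m is -0.5381, -0.1599 m is -0.1999, 120 degrees is 0.6667.

{"api": "jog_arm", "payload": {
  "rows": [
    {"slide": [-0.5381,-0.1999,0],"turn": [0,0,0.6667],"jaw": 0.4},
    {"slide": [-0.5381,-0.1999,0],"turn": [0,0,0.6667],"jaw": 0.4},
    {"slide": [-0.5381,-0.1999,0],"turn": [0,0,0.6667],"jaw": 0.4},
    {"slide": [-0.5381,-0.1999,0],"turn": [0,0,0.6667],"jaw": 0.4},
    {"slide": [-0.5381,-0.1999,0],"turn": [0,0,0.6667],"jaw": 0.4},
    {"slide": [-0.5381,-0.1999,0],"turn": [0,0,0.6667],"jaw": 0.4},
    {"slide": [-0.5381,-0.1999,0],"turn": [0,0,0.6667],"jaw": 0.4},
    {"slide": [-0.5381,-0.1999,0],"turn": [0,0,0.6667],"jaw": 0.4},
    {"slide": [-0.5381,-0.1999,0.0625],"turn": [0,0,0.6667],"jaw": 0.4},
    {"slide": [-0.5381,-0.1999,0.075],"turn": [0,0,0.6667],"jaw": 0.4},
    {"slide": [-0.5381,-0.1999,0.0875],"turn": [0,0,0.6667],"jaw": 0.4},
    {"slide": [-0.5381,-0.1999,0.0875],"turn": [0,0,0.6667],"jaw": 0.4}
  ]
}}

```text
time_s: 1.6
ee_pos: [546.3, 140.5, 178.9]
tcp_rot: [[0.828, 0.561, -0.002], [0.561, -0.828, -0.0], [-0.002, -0.001, -1.0]]
wrist_force: [-0.1, 0.2, -0.5]
finger_gap: 52.7
finger_force: 0.0
```

```bash
python3 - <<'E'
from station import telemetry, eyes
from h import *
o=telemetry.get_obs(); print(o["qpos"],o["ee_pos"],o["tcp_rot"],o["finger_gap"],o["wrist_force"],o["moment"])
c={n:eyes.capture(n) for n in("side","top")}
pickle.dump(c,open("c1.pkl","wb"))
ims=[cv2.resize(c[n]["image"][y:y+90,x:x+65],None,fx=6,fy=6,interpolation=cv2.INTER_CUBIC) for n,x,y in(("side",280,125),("top",215,180))]
cv2.imwrite("pics/above.png",cv2.convertScaleAbs(np.hstack(ims),alpha=1.5))
E
```

```text
[ 2.52072338e+00  2.64068096e+01  8.45563651e+01 -1.28325744e-03
  6.91494668e+01  5.84088744e+01] [546.31933345 140.45847656 178.89982374] [[ 8.27938238e-01  5.60815852e-01 -1.96313999e-03]
 [ 5.60816755e-01 -8.27939947e-01 -1.07374561e-04]
 [-1.68557937e-03 -1.01206229e-03 -9.99998067e-01]] 52.65845019509516 [-0.11313023  0.22247473 -0.53950054] [-0.01731468  0.10561442 -0.04919192]
```

View pics/above.png

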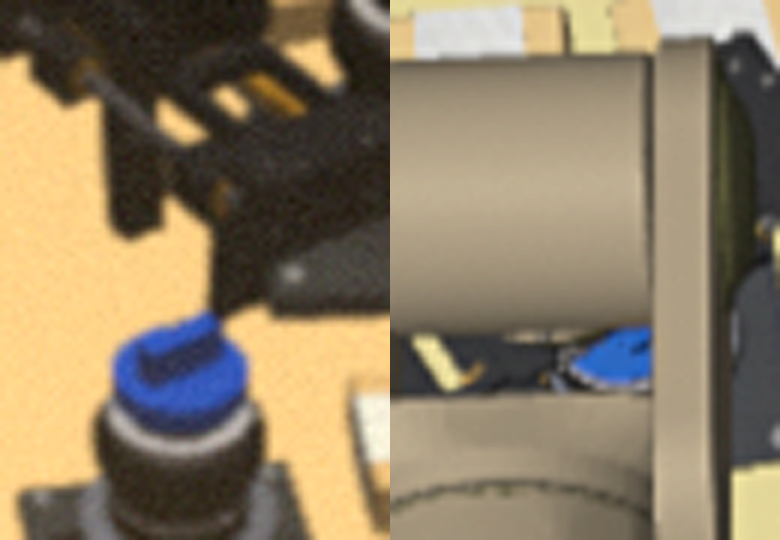

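The side view shows the fingers straddling the bar (bar at about side px 310,182, matched yaw), well above the cap. I'll descend and close gently.

Converted, 0.047 m is 0.0588, 0.04 m is 0.05.

{"api": "jog_arm", "payload": {
  "rows": [
    {"slide": [0,0,0.0313],"turn": [0,0,0],"jaw": 0.6},
    {"slide": [0,0,0.05],"turn": [0,0,0],"jaw": 0.75},
    {"slide": [0,0,0.0588],"turn": [0,0,0],"jaw": 0.8},
    {"slide": [0,0,0.0588],"turn": [0,0,0],"jaw": 0.84},
    {"slide": [0,0,0.0588],"turn": [0,0,0],"jaw": 0.86},
    {"slide": [0,0,0.0588],"turn": [0,0,0],"jaw": 0.87},
    {"slide": [0,0,0.0588],"turn": [0,0,0],"jaw": 0.87},
    {"slide": [0,0,0.0588],"turn": [0,0,0],"jaw": 0.87}
  ]
}}

```text
time_s: 2.7
ee_pos: [546.7, 140.8, 133.2]
tcp_rot: [[0.828, 0.561, 0.0], [0.561, -0.828, 0.0], [0.001, -0.0, -1.0]]
wrist_force: [-2.6, 3.2, 5.5]
finger_gap: 11.7
finger_force: 24.9
```

{"api": "jog_arm", "payload": {
  "rows": [
    {"slide": [0,0,0],"turn": [0,0,0],"jaw": 0.88},
    {"slide": [0,0,0],"turn": [0,0,0],"jaw": 0.88}
  ]
}}

```text
time_s: 2.95
ee_pos: [546.8, 140.8, 133.2]
tcp_rot: [[0.828, 0.561, 0.0], [0.561, -0.828, 0.0], [0.001, -0.0, -1.0]]
wrist_force: [-3.8, 3.5, 5.6]
finger_gap: 11.1
finger_force: 30.0
```

{"api": "jog_arm", "payload": {
  "rows": [
    {"slide": [0,0,0],"turn": [0,0,0],"jaw": 0.9},
    {"slide": [0,0,0],"turn": [0,0,0],"jaw": 0.9}
  ]
}}

```text
time_s: 3.2
ee_pos: [546.7, 140.8, 133.2]
tcp_rot: [[0.828, 0.561, 0.0], [0.561, -0.828, 0.0], [0.001, -0.0, -1.0]]
wrist_force: [-3.6, 2.6, 5.5]
finger_gap: 11.5
finger_force: 30.0
```

Converted, -0.06 m is -0.075, -0.035 m is -0.0438.

{"api": "jog_arm", "payload": {
  "rows": [
    {"slide": [0,0,-0.0063],"turn": [0,0,0],"jaw": 0.9},
    {"slide": [0,0,-0.0188],"turn": [0,0,0],"jaw": 0.9},
    {"slide": [0,0,-0.0438],"turn": [0,0,0],"jaw": 0.9},
    {"slide": [0,0,-0.075],"turn": [0,0,0],"jaw": 0.9},
    {"slide": [0,0,-0.075],"turn": [0,0,0],"jaw": 0.9}
  ]
}}

```text
time_s: 3.82
ee_pos: [547.7, 140.2, 194.7]
tcp_rot: [[0.828, 0.561, 0.005], [0.561, -0.828, -0.0], [0.004, 0.003, -1.0]]
wrist_force: [0.3, -1.4, -1.0]
finger_gap: 11.6
finger_force: 30.0
```

Converted, 0.29 m is 0.3625, 0.26 m is 0.325.

{"api": "jog_arm", "payload": {
  "rows": [
    {"slide": [-0.025,0.03,0],"turn": [0,0,0],"jaw": 0.9},
    {"slide": [-0.0625,0.0738,0],"turn": [0,0,0],"jaw": 0.9},
    {"slide": [-0.1063,0.125,0],"turn": [0,0,0],"jaw": 0.9},
    {"slide": [-0.15,0.1775,0],"turn": [0,0,0],"jaw": 0.9},
    {"slide": [-0.1938,0.2288,0],"turn": [0,0,0],"jaw": 0.9},
    {"slide": [-0.2375,0.2813,0],"turn": [0,0,0],"jaw": 0.9},
    {"slide": [-0.275,0.325,0],"turn": [0,0,0],"jaw": 0.9},
    {"slide": [-0.3069,0.3625,0.025],"turn": [0,0,0],"jaw": 0.9},
    {"slide": [-0.3069,0.3625,0.075],"turn": [0,0,0],"jaw": 0.9},
    {"slide": [-0.3069,0.3625,0.125],"turn": [0,0,0],"jaw": 0.9},
    {"slide": [-0.3069,0.3625,0.175],"turn": [0,0,0],"jaw": 0.9},
    {"slide": [-0.3069,0.3625,0.175],"turn": [0,0,0],"jaw": 0.9}
  ]
}}

```text
time_s: 5.32
ee_pos: [504.5, -236.4, 49.9]
tcp_rot: [[0.828, 0.561, -0.005], [0.561, -0.828, 0.004], [-0.002, -0.006, -1.0]]
wrist_force: [0.1, -0.8, 0.3]
finger_gap: 11.9
finger_force: 30.0
```

```bash
python3 - <<'E'
from station import telemetry, eyes
from h import *
o=telemetry.get_obs(); print(o["qpos"],o["ee_pos"],o["finger_gap"],o["finger_force"],o["wrist_force"],o["moment"])
c={n:eyes.capture(n) for n in("side","top")}
pickle.dump(c,open("c2.pkl","wb"))
for n in c:
    k,l,st,ce=cv2.connectedComponentsWithStats(blue(c[n]["image"])); print(n,[(st[i],ce[i]) for i in range(1,k) if st[i,4]>20])
ims=[cv2.resize(c[n]["image"][y:y+80,x:x+80],None,fx=4,fy=4,interpolation=cv2.INTER_CUBIC) for n,x,y in(("side",255,300),("top",365,215))]
ims.append(cv2.resize(c["top"]["image"][210:265,230:285],(320,320),interpolation=cv2.INTER_CUBIC)); ims.append(cv2.resize(c["side"]["image"][175:230,282:337],(320,320),interpolation=cv2.INTER_CUBIC))
im=np.vstack([np.hstack(ims[:2]),np.hstack(ims[2:])]);cv2.imwrite("pics/tray.png",cv2.resize(cv2.convertScaleAbs(im,alpha=1.5),(600,600)))
E
```

```text
[-3.71475183e+01  3.53871609e+01  9.19935986e+01 -2.25704442e-02
  5.29801340e+01  1.87612655e+01] [ 504.48222324 -236.38155309   49.93130016] 11.898368435642107 29.997404515743256 [ 0.07723076 -0.84075393  0.31317815] [0.01883341 0.12072607 0.04854199]
side [(array([279, 329,  23,  20, 237], dtype=int32), array([288.73417722, 340.28270042]))]
top [(array([133, 167,  16,   8,  39], dtype=int32), array([140.8974359 , 170.38461538]))]
```

View pics/tray.png

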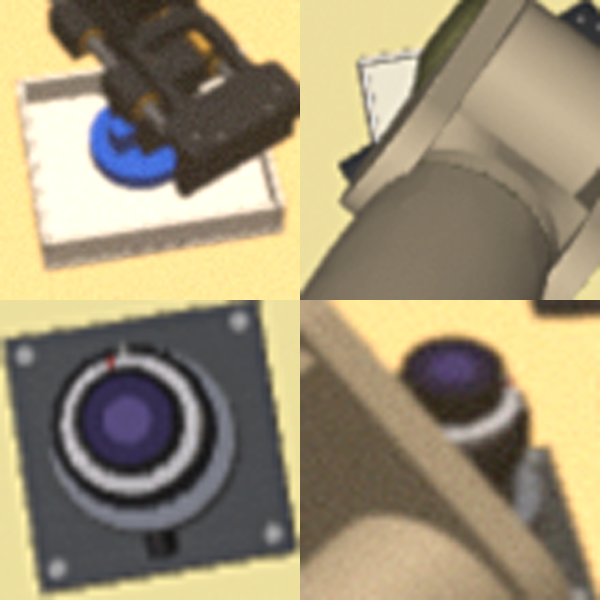

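The cap is held over the tray's middle (side px ~289,340). The top view now shows the silver ring, with the red mark just anticlockwise of the white one. I'll set the cap down.

Converted, 0.019 m is 0.0238, 0.016 m is 0.02.

{"api": "jog_arm", "payload": {
  "rows": [
    {"slide": [0,0,0.0125],"turn": [0,0,0],"jaw": 0.9},
    {"slide": [0,0,0.02],"turn": [0,0,0],"jaw": 0.9},
    {"slide": [0,0,0.0238],"turn": [0,0,0],"jaw": 0.9},
    {"slide": [0,0,0.0238],"turn": [0,0,0],"jaw": 0.9},
    {"slide": [0,0,0.0238],"turn": [0,0,0],"jaw": 0.9}
  ]
}}

```text
time_s: 6.05
ee_pos: [506.2, -237.3, 33.9]
tcp_rot: [[0.828, 0.561, 0.0], [0.561, -0.828, -0.0], [0.0, 0.0, -1.0]]
wrist_force: [0.9, 0.2, -0.1]
finger_gap: 11.9
finger_force: 30.0
```

```bash
python3 - <<'E'
from h import *
c=pickle.load(open("c2.pkl","rb"))["top"]; im=c["image"]
x0,y0=230,210; p=im[y0:y0+55,x0:x0+55]; hsv=cv2.cvtColor(p,cv2.COLOR_BGR2HSV)
K=8; a=np.linspace(0,2*np.pi,90)
# ring annulus bright & unsaturated
g=cv2.cvtColor(p,cv2.COLOR_BGR2GRAY).astype(float)
from scipy.optimize import minimize
def mask(q):
    def poly(r,z): return np.round((proj(c,np.c_[q[0]+r*np.cos(a),q[1]+r*np.sin(a),0*a+z])-[x0,y0]+.5)*K).astype(np.int32)
    m=np.zeros((440,440),np.uint8); cv2.fillPoly(m,[poly(30,98)],255); cv2.fillPoly(m,[poly(24,100)],0);cv2.fillPoly(m,[poly(24,114)],0)
    return cv2.resize(m,(55,55),interpolation=cv2.INTER_AREA)/255.
roi=mask([546.7,140.5]); roi=cv2.dilate((roi>0).astype(np.uint8),np.ones((5,5)))>0
def cost(q): 
    m=mask(q)[roi]; return -np.corrcoef(m,g[roi])[0,1]
for s in([546.7,140.5],[544,138],[549,143]):
    r=minimize(cost,s,method="Nelder-Mead",options=dict(initial_simplex=[s,[s[0]+3,s[1]],[s[0],s[1]+3]])); print(r.fun,r.x)
q=r.x
red=cv2.inRange(hsv,(0,90,60),(8,255,255))|cv2.inRange(hsv,(172,90,60),(180,255,255))
ys,xs=np.nonzero(red); print(list(zip(xs,ys)))
rp=atz(c,(xs.mean()+x0,ys.mean()+y0),98)-q; print("red",rp,np.hypot(*rp),np.degrees(np.arctan2(rp[1],rp[0])))
w=atz(c,(230+123*55/300,210+50*55/300),87)-q; print("white",w,np.hypot(*w),np.degrees(np.arctan2(w[1],w[0])))
E
```

```text
-0.9136278171357127 [545.87018298 139.84299085]
-0.913249929071805 [545.75440485 139.87816878]
-0.9127483336501947 [545.63543344 139.91645348]
[(np.int64(20), np.int64(10)), (np.int64(20), np.int64(11)), (np.int64(20), np.int64(12))]
red [26.76488269  8.67833152] 28.136673278190344 17.96493454574086
white [32.65813333  3.80705725] 32.87928462186179 6.649131516934025
```

Converted, 0.002 m is 0.0025.

{"api": "jog_arm", "payload": {
  "rows": [
    {"slide": [0,0,0.0025],"turn": [0,0,0],"jaw": 0.9},
    {"slide": [0,0,0.0025],"turn": [0,0,0],"jaw": 0.9},
    {"slide": [0,0,0.0025],"turn": [0,0,0],"jaw": 0.8},
    {"slide": [0,0,0.0025],"turn": [0,0,0],"jaw": 0.7},
    {"slide": [0,0,0.0025],"turn": [0,0,0],"jaw": 0.6},
    {"slide": [0,0,0.0025],"turn": [0,0,0],"jaw": 0.6}
  ]
}}

```text
time_s: 6.8
ee_pos: [506.1, -237.3, 31.7]
tcp_rot: [[0.828, 0.561, -0.0], [0.561, -0.828, -0.0], [-0.0, 0.0, -1.0]]
wrist_force: [-0.3, 0.2, -0.5]
finger_gap: 35.1
finger_force: 0.0
```

```bash
python3 - <<'E'
from station import telemetry
o=telemetry.get_obs(); print(o["ee_pos"],o["finger_gap"],o["finger_force"],o["wrist_force"],o["moment"])
E
```

```text
[ 506.09719055 -237.26140634   31.73264589] 35.05234927802392 0.0 [-0.29924923  0.15993992 -0.54101792] [ 0.00013795  0.13222359 -0.00220825]
```

Converted, -0.29 m is -0.3625, -0.148 m is -0.185.

{"api": "jog_arm", "payload": {
  "rows": [
    {"slide": [0,0,-0.025],"turn": [0,0,0],"jaw": 0.6},
    {"slide": [0,0,-0.0875],"turn": [0,0,0],"jaw": 0.4},
    {"slide": [0,0,-0.15],"turn": [0,0,0],"jaw": 0.2},
    {"slide": [0.025,-0.03,-0.1875],"turn": [0,0,0],"jaw": 0.15},
    {"slide": [0.0688,-0.0813,-0.1938],"turn": [0,0,0],"jaw": 0.15},
    {"slide": [0.1125,-0.1338,-0.1938],"turn": [0,0,0],"jaw": 0.15},
    {"slide": [0.1563,-0.185,-0.1938],"turn": [0,0,0],"jaw": 0.15},
    {"slide": [0.2,-0.2375,-0.1938],"turn": [0,0,0],"jaw": 0.15},
    {"slide": [0.2438,-0.2888,-0.1938],"turn": [0,0,0],"jaw": 0.15},
    {"slide": [0.2813,-0.3338,-0.1938],"turn": [0,0,0],"jaw": 0.15},
    {"slide": [0.3056,-0.3625,-0.1938],"turn": [0,0,0],"jaw": 0.15},
    {"slide": [0.3056,-0.3625,-0.1938],"turn": [0,0,0],"jaw": 0.15}
  ]
}}

```text
time_s: 8.3
ee_pos: [545.7, 141.5, 186.6]
tcp_rot: [[0.826, 0.563, -0.0], [0.563, -0.826, 0.0], [-0.0, -0.0, -1.0]]
wrist_force: [-0.1, 0.4, -0.6]
finger_gap: 74.7
finger_force: 0.0
```

{"api": "jog_arm", "payload": {
  "rows": [
    {"slide": [0,0,0],"turn": [0,0,0],"jaw": 0.15},
    {"slide": [0,0,0],"turn": [0,0,0],"jaw": 0.15},
    {"slide": [0,0,0],"turn": [0,0,0],"jaw": 0.15}
  ]
}}

```text
time_s: 8.68
ee_pos: [546.0, 139.2, 186.8]
tcp_rot: [[0.829, 0.56, 0.0], [0.56, -0.829, -0.0], [0.0, 0.0, -1.0]]
wrist_force: [-0.1, 0.3, -0.1]
finger_gap: 74.7
finger_force: 0.0
```

```bash
python3 - <<'E'
from station import telemetry,eyes
from h import *
o=telemetry.get_obs(); print(o["qpos"],o["ee_pos"],o["finger_gap"],o["finger_force"],o["wrist_force"],o["moment"],o["tau"])
c={n:eyes.capture(n) for n in("side","top")}; pickle.dump(c,open("c3.pkl","wb"))
ims=[cv2.resize(c["side"]["image"][y:y+h,x:x+80],None,fx=5,fy=5,interpolation=cv2.INTER_CUBIC) for x,y,h in((270,115,110),(255,300,110))]
cv2.imwrite("pics/c3.png",cv2.convertScaleAbs(np.hstack(ims),alpha=1.7))
E
```

```text
[ 2.39169411e+00  2.58204527e+01  8.42005871e+01 -7.14397422e-04
  6.99772647e+01  5.83419832e+01] [545.96318961 139.20197428 186.77442039] 74.68492524514355 0.0 [-0.13519744  0.33984162 -0.1085196 ] [-0.0516941   0.07948221 -0.01873594] [ 7.42699049e-04 -4.53774941e+01 -2.41880286e+01  4.85792372e-02
 -5.75664779e-02 -4.14054055e-03]
```

View pics/c3.png

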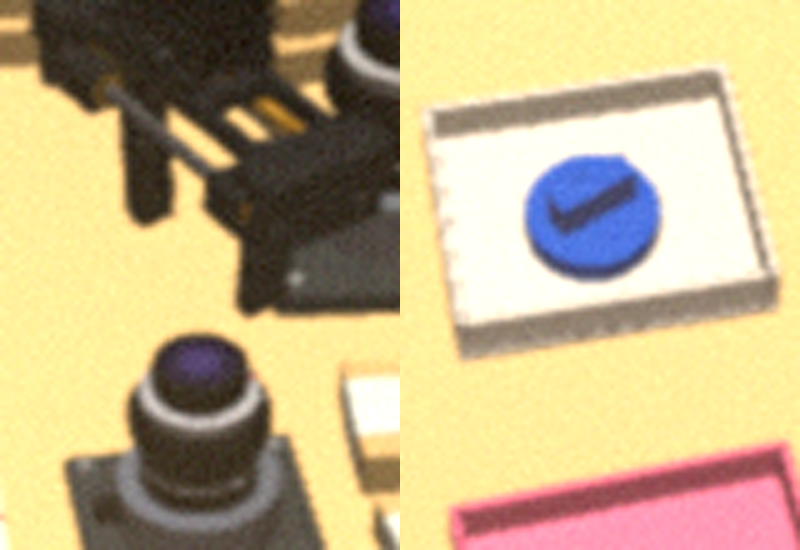

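The cap lies flat in the tray (side px ~373,343) and the fingers straddle above the ring. Before descending, I'll refine the ring centre from the side view and check finger bias.

```bash
python3 - <<'E'
from h import *
from scipy.optimize import minimize
c=pickle.load(open("c3.pkl","rb"))["side"]; im=c["image"]
x0,y0=285,175; p=im[y0:y0+55,x0:x0+55]; g=cv2.cvtColor(p,cv2.COLOR_BGR2GRAY).astype(float)
K=8; a=np.linspace(0,2*np.pi,90)
def render(q,dz=0):
    def H(zr):
        X=np.vstack([np.c_[q[0]+r*np.cos(a),q[1]+r*np.sin(a),0*a+z+dz] for z,r in zr]); u=np.round((proj(c,X)-[x0,y0]+.5)*K).astype(np.int32); return cv2.convexHull(u)
    m=np.zeros((440,440),np.uint8); cv2.fillConvexPoly(m,H([(90,30),(98,30)]),255); cv2.fillConvexPoly(m,H([(98,24),(114,24)]),0)
    return cv2.resize(m,(55,55),interpolation=cv2.INTER_AREA)/255.
roi=cv2.dilate((render([545.8,139.9])>0).astype(np.uint8),np.ones((5,5)))>0
# only ring/head area: exclude beyond lower ring by limiting to dark neighbours
for s in([545.8,139.9,0],[543,137,0]):
    for free in(0,1):
        f=lambda q:-np.corrcoef(render(q[:2],q[2]*free)[roi],g[roi])[0,1]
        S=np.array([s]+[[s[0]+3,s[1],0],[s[0],s[1]+3,0],[s[0],s[1],3]]); r=minimize(f,s,method="Nelder-Mead",options=dict(initial_simplex=S)); print(free,r.fun,r.x)
R=np.array([[.829,.56,0],[.56,-.829,0],[0,0,-1]]); t=np.array([545.96,139.6,186.8])
for sy in(-1,1):
    X=[t+R@[x,sy*y,11] for y in(37.3,54.8) for x in(-9,9)]
    print(((proj(c,X)-[270,115]+.5)*5).round())
E
```

```text
0 -0.46455079189990073 [545.22146234 145.19489698  -1.4041004 ]
1 -0.46872690042527154 [545.20677669 140.76265853   3.94530811]
0 -0.46353391120346155 [545.49235614 145.36414419  -2.61460842]
1 -0.46987456798234967 [545.17077755 139.35967916   5.52038527]
[[142. 225.]
 [173. 212.]
 [121. 207.]
 [152. 194.]]
[[234. 305.]
 [266. 291.]
 [256. 324.]
 [288. 311.]]
```

```bash
python3 - <<'E'
from h import *
c=pickle.load(open("c3.pkl","rb"))["side"]; im=cv2.cvtColor(c["image"],cv2.COLOR_BGR2GRAY)
a=np.linspace(0,2*np.pi,360)
for z,r in((42,42),(75,36),(87,36),(90,30),(98,30),(100,24),(114,24),(12,60)):
    u=proj(c,np.c_[545.6+r*np.cos(a),139.9+r*np.sin(a),0*a+z]); i=u[:,1].argmax(); print(z,r,"front",u[i].round(1),"back v",u[:,1].min().round(1),"u",u[:,0].min().round(1),u[:,0].max().round(1))
for col in(308,309,310,311): print(col,im[178:218,col])
for row in(188,190,192,194,196,198,200,202): print(row,im[row,292:330])
E
```

```text
42 42 front [309.5 220.4] back v 198.3 u 292.5 326.1
75 36 front [309.7 208.6] back v 189.7 u 294.8 324.1
87 36 front [309.7 204.9] back v 186.0 u 294.8 324.2
90 30 front [309.7 202.3] back v 186.6 u 297.2 321.8
98 30 front [309.7 199.7] back v 184.0 u 297.2 321.9
100 24 front [309.7 197.5] back v 184.9 u 299.7 319.4
114 24 front [309.8 193. ] back v 180.4 u 299.7 319.6
12 60 front [309.5 234.4] back v 202.7 u 285.5 332.8
308 [146 144 136 102  51  39  35  44  48  48  47  44  43  34  32  28  32  27
  27  42  81 108  94  66  50  35  34  31  27  31  31  33  28  31  42  47
  39  31  33  46]
309 [143 143 133 103  50  33  37  46  46  47  49  44  37  35  33  32  30  27
  30  42  81 112 105  66  51  30  30  30  29  32  30  29  28  27  37  48
  35  31  32  50]
310 [144 145 136 101  51  30  35  43  49  50  46  43  40  33  33  32  32  26
  29  43  84 110  99  65  47  37  34  29  29  27  30  31  30  28  40  52
  39  31  29  48]
311 [144 143 137 100  51  33  39  43  48  51  46  42  40  30  31  29  27  32
  29  42  85 113  95  66  49  36  28  31  30  28  26  26  27  28  39  44
  34  30  35  51]
18
[... 577 characters left out ...]
30  26  44  67 101 120 103  75  85 121 143 147 144
 144 145]
196 [148 144 129  86  45  41  66  97 115 117 100  76  50  34  29  30  27  30
  29  29  31  30  42  60  77 102 122 118  97  59  35  51 103 137 150 147
 143 143]
198 [147 144 127  85  43  33  36  44  65  85 104 112 117 114 103  92  81  81
  84  85  84  97 111 114 116 109  89  65  43  32  28  51  98 138 143 147
 144 146]
200 [146 149 138 106  53  31  28  30  39  42  47  56  62  73  83  90  94 105
  99  95  89  88  79  65  53  48  42  34  29  26  28  47 100 137 140 140
 143 146]
202 [145 144 143 124  83  43  30  29  28  35  31  35  35  44  44  49  50  51
  47  49  46  46  38  41  36  32  29  31  29  25  34  51  77  83  78  89
 122 139]
```

Converted, 0.082 m is 0.1025, 0.08 m is 0.1.

{"api": "jog_arm", "payload": {
  "rows": [
    {"slide": [0,0,0.0375],"turn": [0,0,0],"jaw": 0.15},
    {"slide": [0,0,0.0688],"turn": [0,0,0],"jaw": 0.15},
    {"slide": [0,0,0.0875],"turn": [0,0,0],"jaw": 0.15},
    {"slide": [0,0,0.0975],"turn": [0,0,0],"jaw": 0.15},
    {"slide": [0,0,0.1],"turn": [0,0,0],"jaw": 0.15},
    {"slide": [0,0,0.1025],"turn": [0,0,0],"jaw": 0.15},
    {"slide": [0,0,0.1025],"turn": [0,0,0],"jaw": 0.15},
    {"slide": [0,0,0.1025],"turn": [0,0,0],"jaw": 0.15}
  ]
}}

```text
time_s: 9.78
ee_pos: [546.0, 140.0, 105.1]
tcp_rot: [[0.828, 0.561, 0.001], [0.561, -0.828, 0.0], [0.0, 0.0, -1.0]]
wrist_force: [0.0, 0.8, 0.2]
finger_gap: 74.8
finger_force: 0.0
```

{"api": "jog_arm", "payload": {
  "rows": [
    {"slide": [0,0,0],"turn": [0,0,0],"jaw": 0.25},
    {"slide": [0,0,0],"turn": [0,0,0],"jaw": 0.28},
    {"slide": [0,0,0],"turn": [0,0,0],"jaw": 0.3},
    {"slide": [0,0,0],"turn": [0,0,0],"jaw": 0.3}
  ]
}}

```text
time_s: 10.28
ee_pos: [545.8, 140.1, 104.7]
tcp_rot: [[0.828, 0.561, -0.0], [0.561, -0.828, 0.0], [-0.0, -0.0, -1.0]]
wrist_force: [-1.5, 2.1, 1.6]
finger_gap: 61.9
finger_force: 0.9
```

{"api": "jog_arm", "payload": {
  "rows": [
    {"slide": [0,0,0],"turn": [0,0,0],"jaw": 0.31},
    {"slide": [0,0,0],"turn": [0,0,0],"jaw": 0.315},
    {"slide": [0,0,0],"turn": [0,0,0],"jaw": 0.315}
  ]
}}

```text
time_s: 10.65
ee_pos: [545.5, 140.5, 104.7]
tcp_rot: [[0.828, 0.561, -0.001], [0.561, -0.828, 0.001], [-0.0, -0.001, -1.0]]
wrist_force: [-2.1, 4.9, 2.1]
finger_gap: 60.4
finger_force: 2.7
```

One finger touches first, with about 5 N along tool -y, so I'll shift to centre.

Converted, -0.0015 m is -0.0019.

{"api": "jog_arm", "payload": {
  "rows": [
    {"slide": [0,-0.0019,0],"turn": [0,0,0],"jaw": 0.315},
    {"slide": [0,-0.0019,0],"turn": [0,0,0],"jaw": 0.315},
    {"slide": [0,-0.0019,0],"turn": [0,0,0],"jaw": 0.315}
  ]
}}

```text
time_s: 11.02
ee_pos: [545.2, 141.0, 104.7]
tcp_rot: [[0.828, 0.561, 0.0], [0.561, -0.828, -0.0], [0.0, 0.0, -1.0]]
wrist_force: [-0.6, 0.1, -0.1]
finger_gap: 60.2
finger_force: 0.0
```

{"api": "jog_arm", "payload": {
  "rows": [
    {"slide": [0,0,0],"turn": [0,0,0],"jaw": 0.319},
    {"slide": [0,0,0],"turn": [0,0,0],"jaw": 0.319}
  ]
}}

```text
time_s: 11.28
ee_pos: [545.2, 141.0, 104.7]
tcp_rot: [[0.828, 0.561, 0.0], [0.561, -0.828, -0.0], [0.0, 0.0, -1.0]]
wrist_force: [0.3, -0.3, -0.7]
finger_gap: 59.8
finger_force: 0.4
```

{"api": "jog_arm", "payload": {
  "rows": [
    {"slide": [0,0,0],"turn": [0,0,0],"jaw": 0.322},
    {"slide": [0,0,0],"turn": [0,0,0],"jaw": 0.322}
  ]
}}

```text
time_s: 11.52
ee_pos: [545.2, 141.1, 104.7]
tcp_rot: [[0.828, 0.561, 0.0], [0.561, -0.828, -0.0], [0.0, 0.0, -1.0]]
wrist_force: [0.1, -1.5, 0.7]
finger_gap: 59.8
finger_force: 1.9
```

{"api": "jog_arm", "payload": {
  "rows": [
    {"slide": [0,0,0],"turn": [0,0,0],"jaw": 0.324},
    {"slide": [0,0,0],"turn": [0,0,0],"jaw": 0.324}
  ]
}}

```text
time_s: 11.78
ee_pos: [545.2, 141.1, 104.7]
tcp_rot: [[0.828, 0.561, 0.0], [0.561, -0.828, -0.0], [0.0, 0.0, -1.0]]
wrist_force: [2.1, -1.7, -0.2]
finger_gap: 59.7
finger_force: 4.0
```

Converted, 0.0004 m is 0.0005.

{"api": "jog_arm", "payload": {
  "rows": [
    {"slide": [0,0.0005,0],"turn": [0,0,0],"jaw": 0.328},
    {"slide": [0,0.0005,0],"turn": [0,0,0],"jaw": 0.328}
  ]
}}

```text
time_s: 12.02
ee_pos: [545.2, 141.0, 104.7]
tcp_rot: [[0.828, 0.561, -0.0], [0.561, -0.828, 0.0], [-0.0, -0.0, -1.0]]
wrist_force: [0.3, -0.4, 0.3]
finger_gap: 59.4
finger_force: 9.2
```

{"api": "jog_arm", "payload": {
  "rows": [
    {"slide": [0,0,0],"turn": [0,0,0],"jaw": 0.331},
    {"slide": [0,0,0],"turn": [0,0,0],"jaw": 0.331}
  ]
}}

```text
time_s: 12.28
ee_pos: [545.2, 141.0, 104.7]
tcp_rot: [[0.828, 0.561, -0.0], [0.561, -0.828, 0.0], [-0.0, -0.0, -1.0]]
wrist_force: [0.8, -0.0, 0.9]
finger_gap: 59.4
finger_force: 13.8
```

Converted, -10 degrees is -0.0556.

{"api": "jog_arm", "payload": {
  "rows": [
    {"slide": [0,0,0],"turn": [0,0,0],"jaw": 0.333},
    {"slide": [0,0,0],"turn": [0,0,-0.0056],"jaw": 0.333},
    {"slide": [0,0,0],"turn": [0,0,-0.0139],"jaw": 0.333},
    {"slide": [0,0,0],"turn": [0,0,-0.025],"jaw": 0.333},
    {"slide": [0,0,0],"turn": [0,0,-0.0389],"jaw": 0.333},
    {"slide": [0,0,0],"turn": [0,0,-0.05],"jaw": 0.333},
    {"slide": [0,0,0],"turn": [0,0,-0.0556],"jaw": 0.333},
    {"slide": [0,0,0],"turn": [0,0,-0.0556],"jaw": 0.333}
  ]
}}

```text
time_s: 13.28
ee_pos: [545.2, 141.0, 104.7]
tcp_rot: [[0.718, 0.696, -0.0], [0.696, -0.718, 0.0], [-0.0, -0.0, -1.0]]
wrist_force: [-1.1, 1.8, 1.1]
finger_gap: 59.3
finger_force: 17.0
```

```bash
cat > st.py <<'E'
from station import telemetry
import numpy as np
o=telemetry.get_obs(); r=o["tcp_rot"]; w=np.array(o["wrist_force"])
print("t",round(o["time_s"],2),"p",o["ee_pos"].round(2),"yaw",round(np.degrees(np.arctan2(r[1,1],r[0,1])),2),"F",w.round(1),"Ftool",(r.T@w).round(1),"M",np.round(o["moment"],3),"tau6",round(o["tau"][5],3),"gap",round(o["finger_gap"],2),"ff",round(o["finger_force"],1))
E
python3 st.py
```

```text
t 13.28 p [545.18 140.97 104.7 ] yaw -45.88 F [-1.1  1.8  1.1] Ftool [ 0.4 -2.  -1.1] M [ 0.29   0.332 -0.1  ] tau6 -0.196 gap 59.27 ff 17.0
```

Converted, -0.0002 m is -0.0003, -20 degrees is -0.1111.

{"api": "jog_arm", "payload": {
  "rows": [
    {"slide": [0,-0.0003,0],"turn": [0,0,-0.0111],"jaw": 0.333},
    {"slide": [0,-0.0003,0],"turn": [0,0,-0.0278],"jaw": 0.333},
    {"slide": [0,-0.0003,0],"turn": [0,0,-0.0444],"jaw": 0.333},
    {"slide": [0,-0.0003,0],"turn": [0,0,-0.0611],"jaw": 0.333},
    {"slide": [0,-0.0003,0],"turn": [0,0,-0.0778],"jaw": 0.333},
    {"slide": [0,-0.0003,0],"turn": [0,0,-0.0944],"jaw": 0.333},
    {"slide": [0,-0.0003,0],"turn": [0,0,-0.1056],"jaw": 0.333},
    {"slide": [0,-0.0003,0],"turn": [0,0,-0.1111],"jaw": 0.333},
    {"slide": [0,-0.0003,0],"turn": [0,0,-0.1111],"jaw": 0.333}
  ]
}}

```text
time_s: 14.4
ee_pos: [545.0, 141.1, 104.7]
tcp_rot: [[0.437, 0.9, -0.0], [0.9, -0.437, 0.0], [-0.0, -0.0, -1.0]]
wrist_force: [-2.7, 2.5, 1.1]
finger_gap: 59.2
finger_force: 17.0
```

```bash
python3 st.py
```

```text
t 14.4 p [545.04 141.09 104.71] yaw -25.89 F [-2.7  2.5  1.1] Ftool [ 1.  -3.5 -1.1] M [ 0.333  0.39  -0.063] tau6 -0.195 gap 59.16 ff 17.0
```

Converted, -0.0005 m is -0.0006, -15 degrees is -0.0833.

{"api": "jog_arm", "payload": {
  "rows": [
    {"slide": [0,-0.0006,0],"turn": [0,0,-0.0111],"jaw": 0.333},
    {"slide": [0,-0.0006,0],"turn": [0,0,-0.0278],"jaw": 0.333},
    {"slide": [0,-0.0006,0],"turn": [0,0,-0.0444],"jaw": 0.333},
    {"slide": [0,-0.0006,0],"turn": [0,0,-0.0611],"jaw": 0.333},
    {"slide": [0,-0.0006,0],"turn": [0,0,-0.0722],"jaw": 0.333},
    {"slide": [0,-0.0006,0],"turn": [0,0,-0.0833],"jaw": 0.333},
    {"slide": [0,-0.0006,0],"turn": [0,0,-0.0833],"jaw": 0.333}
  ]
}}

```text
time_s: 15.28
ee_pos: [544.8, 141.1, 104.7]
tcp_rot: [[0.189, 0.982, 0.0], [0.982, -0.189, -0.0], [-0.0, 0.0, -1.0]]
wrist_force: [0.1, 0.3, -0.3]
finger_gap: 58.9
finger_force: 17.0
```

```bash
python3 st.py
```

```text
t 15.28 p [544.83 141.14 104.74] yaw -10.87 F [ 0.1  0.3 -0.3] Ftool [0.3 0.1 0.3] M [ 0.167 -0.054 -0.11 ] tau6 -0.279 gap 58.93 ff 17.0
```

Converted, -3 degrees is -0.0167.

{"api": "jog_arm", "payload": {
  "rows": [
    {"slide": [0,0,0],"turn": [0,0,-0.0083],"jaw": 0.333},
    {"slide": [0,0,0],"turn": [0,0,-0.0167],"jaw": 0.333},
    {"slide": [0,0,0],"turn": [0,0,-0.0167],"jaw": 0.333}
  ]
}}

```text
time_s: 15.65
ee_pos: [544.8, 141.2, 104.8]
tcp_rot: [[0.137, 0.991, 0.0], [0.991, -0.137, -0.0], [-0.0, 0.0, -1.0]]
wrist_force: [1.1, 0.9, -1.5]
finger_gap: 58.7
finger_force: 17.0
```

```bash
python3 st.py
```

```text
t 15.65 p [544.79 141.2  104.76] yaw -7.86 F [ 1.1  0.9 -1.5] Ftool [1.  0.9 1.5] M [ 0.048 -0.142 -0.099] tau6 -0.234 gap 58.71 ff 17.0
```

Converted, -1.5 degrees is -0.0083.

{"api": "jog_arm", "payload": {
  "rows": [
    {"slide": [0,0,0],"turn": [0,0,-0.0083],"jaw": 0.333},
    {"slide": [0,0,0],"turn": [0,0,-0.0167],"jaw": 0.333},
    {"slide": [0,0,0],"turn": [0,0,-0.0222],"jaw": 0.333},
    {"slide": [0,0,0],"turn": [0,0,-0.0222],"jaw": 0.333}
  ]
}}

```text
time_s: 16.15
ee_pos: [544.7, 141.2, 104.8]
tcp_rot: [[0.068, 0.998, 0.0], [0.998, -0.068, -0.0], [-0.0, 0.0, -1.0]]
wrist_force: [0.5, 0.3, -1.1]
finger_gap: 58.8
finger_force: 17.0
```

```bash
python3 st.py
```

```text
t 16.15 p [544.74 141.2  104.76] yaw -3.87 F [ 0.5  0.3 -1.1] Ftool [0.3 0.5 1.1] M [ 0.008 -0.192 -0.106] tau6 -0.192 gap 58.8 ff 17.0
```

Converted, -2 degrees is -0.0111.

{"api": "jog_arm", "payload": {
  "rows": [
    {"slide": [0,0,0],"turn": [0,0,-0.0056],"jaw": 0.333},
    {"slide": [0,0,0],"turn": [0,0,-0.0111],"jaw": 0.333},
    {"slide": [0,0,0],"turn": [0,0,-0.0111],"jaw": 0.333}
  ]
}}

```text
time_s: 16.52
ee_pos: [544.7, 141.2, 104.7]
tcp_rot: [[0.033, 0.999, 0.0], [0.999, -0.033, -0.0], [-0.0, 0.0, -1.0]]
wrist_force: [1.7, 0.5, -0.4]
finger_gap: 59.2
finger_force: 17.0
```

```bash
python3 st.py
```

```text
t 16.52 p [544.71 141.19 104.74] yaw -1.87 F [ 1.7  0.5 -0.4] Ftool [0.6 1.7 0.4] M [-0.032 -0.214 -0.112] tau6 -0.189 gap 59.16 ff 17.0
```

Converted, -2.5 degrees is -0.0139.

{"api": "jog_arm", "payload": {
  "rows": [
    {"slide": [0,0,0],"turn": [0,0,-0.0067],"jaw": 0.333},
    {"slide": [0,0,0],"turn": [0,0,-0.0139],"jaw": 0.333},
    {"slide": [0,0,0],"turn": [0,0,-0.0139],"jaw": 0.333}
  ]
}}

```text
time_s: 16.9
ee_pos: [544.7, 141.2, 104.7]
tcp_rot: [[-0.011, 1.0, -0.0], [1.0, 0.011, -0.0], [-0.0, -0.0, -1.0]]
wrist_force: [1.1, 1.2, 0.3]
finger_gap: 58.9
finger_force: 17.0
```

```bash
python3 st.py
```

```text
t 16.9 p [544.68 141.19 104.72] yaw 0.64 F [1.1 1.2 0.3] Ftool [ 1.2  1.1 -0.3] M [ 0.004 -0.217 -0.108] tau6 -0.216 gap 58.89 ff 17.0
```

Converted, -1.2 degrees is -0.0067.

{"api": "jog_arm", "payload": {
  "rows": [
    {"slide": [0,0,0],"turn": [0,0,-0.0067],"jaw": 0.333},
    {"slide": [0,0,0],"turn": [0,0,-0.0139],"jaw": 0.333},
    {"slide": [0,0,0],"turn": [0,0,-0.0139],"jaw": 0.333}
  ]
}}

```text
time_s: 17.27
ee_pos: [544.7, 141.2, 104.7]
tcp_rot: [[-0.055, 0.998, -0.0], [0.998, 0.055, -0.0], [-0.0, -0.0, -1.0]]
wrist_force: [1.6, 0.2, 0.4]
finger_gap: 59.0
finger_force: 17.0
```

```bash
python3 st.py
```

```text
t 17.27 p [544.67 141.22 104.73] yaw 3.14 F [1.6 0.2 0.4] Ftool [ 0.1  1.6 -0.4] M [-0.059 -0.191 -0.075] tau6 -0.216 gap 59.03 ff 17.0
```

Converted, -2.5 degrees is -0.0139.

{"api": "jog_arm", "payload": {
  "rows": [
    {"slide": [0,0,0],"turn": [0,0,-0.0067],"jaw": 0.333},
    {"slide": [0,0,0],"turn": [0,0,-0.0139],"jaw": 0.333},
    {"slide": [0,0,0],"turn": [0,0,-0.0139],"jaw": 0.333}
  ]
}}

```text
time_s: 17.65
ee_pos: [544.7, 141.2, 104.7]
tcp_rot: [[-0.098, 0.995, -0.0], [0.995, 0.098, -0.0], [-0.0, -0.0, -1.0]]
wrist_force: [0.4, -0.8, 0.6]
finger_gap: 59.2
finger_force: 17.0
```

```bash
python3 st.py
```

```text
t 17.65 p [544.65 141.22 104.73] yaw 5.64 F [ 0.4 -0.8  0.6] Ftool [-0.9  0.3 -0.6] M [ 0.001 -0.168 -0.106] tau6 -0.216 gap 59.18 ff 17.0
```

Converted, -2.5 degrees is -0.0139.

{"api": "jog_arm", "payload": {
  "rows": [
    {"slide": [0,0,0],"turn": [0,0,-0.0067],"jaw": 0.333},
    {"slide": [0,0,0],"turn": [0,0,-0.0139],"jaw": 0.333},
    {"slide": [0,0,0],"turn": [0,0,-0.0139],"jaw": 0.333}
  ]
}}

```text
time_s: 18.02
ee_pos: [544.7, 141.2, 104.7]
tcp_rot: [[-0.142, 0.99, -0.0], [0.99, 0.142, -0.0], [-0.0, -0.0, -1.0]]
wrist_force: [0.1, -0.0, 0.6]
finger_gap: 58.9
finger_force: 17.0
```

```bash
python3 st.py
```

```text
t 18.02 p [544.66 141.21 104.74] yaw 8.14 F [ 0.1 -0.   0.6] Ftool [-0.   0.1 -0.6] M [-0.137 -0.11  -0.09 ] tau6 -0.216 gap 58.9 ff 17.0
```

Converted, -2.5 degrees is -0.0139.

{"api": "jog_arm", "payload": {
  "rows": [
    {"slide": [0,0,0],"turn": [0,0,-0.0067],"jaw": 0.333},
    {"slide": [0,0,0],"turn": [0,0,-0.0139],"jaw": 0.333},
    {"slide": [0,0,0],"turn": [0,0,-0.0139],"jaw": 0.333}
  ]
}}

```text
time_s: 18.4
ee_pos: [544.6, 141.2, 104.7]
tcp_rot: [[-0.185, 0.983, -0.0], [0.983, 0.185, -0.0], [-0.0, -0.0, -1.0]]
wrist_force: [1.1, -0.5, 1.0]
finger_gap: 59.0
finger_force: 17.0
```

```bash
python3 st.py
```

```text
t 18.4 p [544.63 141.21 104.7 ] yaw 10.63 F [ 1.1 -0.5  1. ] Ftool [-0.7  1.  -1. ] M [-0.051  0.001 -0.093] tau6 -0.261 gap 59.04 ff 17.0
```

Converted, -2 degrees is -0.0111.

{"api": "jog_arm", "payload": {
  "rows": [
    {"slide": [0,0,0],"turn": [0,0,-0.0056],"jaw": 0.333},
    {"slide": [0,0,0],"turn": [0,0,-0.0111],"jaw": 0.333},
    {"slide": [0,0,0],"turn": [0,0,-0.0111],"jaw": 0.333}
  ]
}}

```text
time_s: 18.77
ee_pos: [544.6, 141.2, 104.7]
tcp_rot: [[-0.218, 0.976, -0.0], [0.976, 0.218, 0.0], [0.0, -0.0, -1.0]]
wrist_force: [-0.2, -0.2, 1.1]
finger_gap: 58.9
finger_force: 17.0
```

```bash
python3 st.py
```

```text
t 18.77 p [544.65 141.22 104.71] yaw 12.62 F [-0.2 -0.2  1.1] Ftool [-0.2 -0.3 -1.1] M [-0.06   0.11  -0.309] tau6 -0.416 gap 58.92 ff 17.0
```

Stop felt: the moment is now about 0.31 N m. I'll hold.

{"api": "jog_arm", "payload": {
  "rows": [
    {"slide": [0,0,0],"turn": [0,0,0],"jaw": 0.333},
    {"slide": [0,0,0],"turn": [0,0,0],"jaw": 0.333},
    {"slide": [0,0,0],"turn": [0,0,0],"jaw": 0.333},
    {"slide": [0,0,0],"turn": [0,0,0],"jaw": 0.333},
    {"slide": [0,0,0],"turn": [0,0,0],"jaw": 0.333}
  ]
}}

```text
time_s: 19.4
ee_pos: [544.6, 141.2, 104.7]
tcp_rot: [[-0.218, 0.976, -0.0], [0.976, 0.218, -0.0], [0.0, -0.0, -1.0]]
wrist_force: [-1.0, -1.1, 1.2]
finger_gap: 58.9
finger_force: 17.0
```

```bash
python3 st.py
```

```text
t 19.4 p [544.64 141.23 104.7 ] yaw 12.61 F [-1.  -1.1  1.2] Ftool [-0.9 -1.2 -1.2] M [-0.121  0.128 -0.325] tau6 -0.314 gap 58.9 ff 17.0
```

Converted, -0.14 m is -0.175, -0.09 m is -0.1125, 2 degrees is 0.0111.

{"api": "jog_arm", "payload": {
  "rows": [
    {"slide": [0,0,0],"turn": [0,0,0.0056],"jaw": 0.333},
    {"slide": [0,0,0],"turn": [0,0,0.0111],"jaw": 0.333},
    {"slide": [0,0,0],"turn": [0,0,0.0111],"jaw": 0.325},
    {"slide": [0,0,0],"turn": [0,0,0.0111],"jaw": 0.31},
    {"slide": [0,0,0],"turn": [0,0,0.0111],"jaw": 0.25},
    {"slide": [0,0,0],"turn": [0,0,0.0111],"jaw": 0.17},
    {"slide": [0,0,0],"turn": [0,0,0.0111],"jaw": 0.17},
    {"slide": [0,0,-0.0125],"turn": [0,0,0.0111],"jaw": 0.17},
    {"slide": [0,0,-0.05],"turn": [0,0,0.0111],"jaw": 0.17},
    {"slide": [0,0,-0.1125],"turn": [0,0,0.0111],"jaw": 0.17},
    {"slide": [0,0,-0.175],"turn": [0,0,0.0111],"jaw": 0.17},
    {"slide": [0,0,-0.175],"turn": [0,0,0.0111],"jaw": 0.17}
  ]
}}

```text
time_s: 20.9
ee_pos: [545.9, 141.4, 249.2]
tcp_rot: [[-0.184, 0.983, 0.008], [0.983, 0.184, 0.0], [-0.001, 0.008, -1.0]]
wrist_force: [0.1, -1.1, -0.5]
finger_gap: 73.4
finger_force: 0.0
```

Converted, -0.33 m is -0.4125, -0.3 m is -0.375.

{"api": "jog_arm", "payload": {
  "rows": [
    {"slide": [-0.075,-0.0375,0],"turn": [0,0,0],"jaw": 0.17},
    {"slide": [-0.15,-0.075,0],"turn": [0,0,0],"jaw": 0.17},
    {"slide": [-0.225,-0.075,0],"turn": [0,0,0],"jaw": 0.17},
    {"slide": [-0.3,-0.075,0],"turn": [0,0,0],"jaw": 0.17},
    {"slide": [-0.375,-0.075,0],"turn": [0,0,0],"jaw": 0.17},
    {"slide": [-0.4125,-0.075,0],"turn": [0,0,0],"jaw": 0.17},
    {"slide": [-0.4125,-0.075,0],"turn": [0,0,0],"jaw": 0.17},
    {"slide": [-0.4125,-0.075,0],"turn": [0,0,0],"jaw": 0.17}
  ]
}}

```text
time_s: 21.9
ee_pos: [546.3, -193.2, 244.3]
tcp_rot: [[-0.185, 0.983, -0.001], [0.983, 0.185, 0.001], [0.001, -0.001, -1.0]]
wrist_force: [0.3, 0.1, 0.6]
finger_gap: 73.2
finger_force: 0.0
```

```bash
python3 st.py; python3 - <<'E'
from station import eyes
from h import *
c={n:eyes.capture(n) for n in("side","top")}
ims=[cv2.resize(c["top"]["image"][210:265,230:285],(390,390),interpolation=cv2.INTER_CUBIC),cv2.resize(c["top"]["image"][215:285,375:445],(390,390),interpolation=cv2.INTER_CUBIC)]
cv2.imwrite("pics/end.png",cv2.convertScaleAbs(np.hstack(ims),alpha=1.4))
p=c["top"]["image"][210:265,230:285]; hsv=cv2.cvtColor(p,cv2.COLOR_BGR2HSV)
red=cv2.inRange(hsv,(0,80,50),(10,255,255))|cv2.inRange(hsv,(170,80,50),(180,255,255)); ys,xs=np.nonzero(red); print(list(zip(xs,ys)))
if len(xs):
    r=atz(c["top"],(xs.mean()+230,ys.mean()+210),98)-[545.3,140.2]; print(np.hypot(*r),np.degrees(np.arctan2(r[1],r[0]))-8)
E
```

```text
t 21.9 p [ 546.26 -193.19  244.31] yaw 10.65 F [0.3 0.1 0.6] Ftool [-0.   0.4 -0.6] M [-0.066  0.017 -0.024] tau6 -0.007 gap 73.17 ff 0.0
[(np.int64(11), np.int64(21)), (np.int64(12), np.int64(21)), (np.int64(13), np.int64(21))]
27.00291610623227 75.34910016283806
```

View pics/end.png

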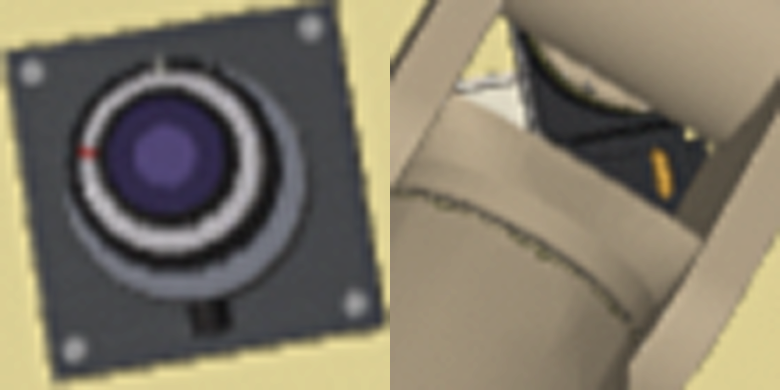

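The red mark sits about 75° (1.31 rad) anticlockwise of the white mark, the white mark is back at its start, and the arm is clear. I'll hand in.

```bash
python3 -c "
from station import finish_job
print(finish_job())"
```

```text
the job is handed in; nothing more can be done
None
```

The cap is in the white tray, and the aperture ring was snugged against its stop at about 0.3 N m, held, and let go at about 1.31 rad; I handed the job in at about 22 s of robot time, and no verdict was returned.

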